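# Release the safety bolt and open the cam clamp

## Task

The wooden offcut in the plywood jig is held by a cam clamp with a red handle. Slide the safety bolt with the yellow knob back until it is clear of the red handle, and only then swing the handle all the way open. Leave the bolt back and the handle open, with the offcut still lying in the jig and the things round about undisturbed.

Things in the scene. Friction and masses are not known exactly. Their poses are not given: they have to be found in the camera images.
- jig: Plywood jig fixed to the bench, base board 18 mm thick, covering x -65 to +110, y -180 to +115 mm of its frame. Origin on the bench surface, z up, x from the clamp handle towards the offcut and the 44 mm high fence behind it (away from the robot at yaw 0), y along the fence. May stand turned by up to 0.35 rad either way.
- clamp_handle (a joint): Red handle's vertical hinge, rad. 0 = clamped, handle along the jig's -y. Grows clockwise seen from above: the free end swings first to the jig's -x (towards the robot), up to a stop at 1.57 (handle along the jig's -x, overhanging the base board). Stays where left; about 2.5 N at the free end moves it. Until the safety bolt is clear it is blocked after about 0.03 rad.
- safety_catch (a joint): Slide of the steel safety bolt, m. 0 = fully forward, grows along the jig's -y, away from the handle, to a stop at 0.028; starts at 0 to 0.004. Its nose stands beside the last 18 mm of the handle, on the side to which the handle must swing, and is clear of it from 0.018 on. Stays where left; about 2 N moves it.
- handle_pivot (a point): Point on the handle's pivot axis, 50 mm above the bench, at x -20, y +55 mm in the jig frame. Round aluminium cam here (60 mm across, 22 to 46 mm above the bench, set 12 mm off the pivot towards the offcut when clamped), bolt head up to 56 mm above the bench.
- handle_end (a point): Middle of the end face of the red handle's free end, 135 mm from the pivot axis, 37 mm above the bench. The handle is a straight bar 20 mm wide, 24 to 50 mm above the bench (6 mm above the base board). The point turns with it; its -y axis points from pivot to free end. Within 55 mm of the free end nothing stands beside it on the offcut's side.
- catch_knob (a point): Centre of the top of the bolt's yellow knob: upright post 16 mm across, 40 to 78 mm above the bench, standing on the steel bolt (14 mm wide, top 40 mm above the bench). Between knob and handle a steel keeper strap crosses the bolt, its top 46 mm above the bench: push the knob above that height. The point moves with the bolt.
- board: Softwood offcut 60 x 120 x 20 mm lying loose on the base board between cam and fence, long side along the jig's y. Origin at the centre of its underside. At the start its centre is at x +53, y +40 mm in the jig frame. Stays where it is.
- tape_roll: Black roll of electrical tape lying flat, 68 mm across, 19 mm high, loose on the bench near the front left of the jig, clear of the swing of the handle. Origin at the centre of its underside. Leave alone.
- spool: Grey spool of solder, 52 mm across, 44 mm high, standing loose on the free right rear corner of the jig's base board, near x +77, y -135 mm in the jig frame. Origin at the centre of its underside. Leave alone.

How it is judged:
On the way, in this order (a step that is already met when the one before it is completed fails the run):
1. the safety bolt is slid clear of the handle while the handle is still clamped (value of joint safety_catch above 0.0165 m and value of joint clamp_handle below 0.15 rad), for 0.2 s.
2. the handle is swung fully open (value of joint clamp_handle above 1.4 rad), for 0.2 s.
At the end, for the whole second after the job is handed in: The safety bolt is still back (slide over 16.5 mm), the handle stands open (over 1.4 rad) and at rest, and the offcut lies still within 15 mm of where it began (value of joint safety_catch above 0.0165 m and value of joint clamp_handle above 1.4 rad and velocity of joint clamp_handle between -0.05 and 0.05 rad/s and distance of board from where it was at the start of the episode below 0.015 m and linear speed of board below 0.02 m/s); the robot touches nothing.
It fails at once if the black roll of tape is shifted by more than 20 mm (distance of tape_roll from where it was at the start of the episode above 0.02 m).
It fails at once if the solder spool is shifted by more than 20 mm (distance of spool from where it was at the start of the episode above 0.02 m).
It fails at once if the offcut is lifted or knocked more than 30 mm (distance of board from where it was at the start of the episode above 0.03 m).
It also fails if it takes over 40 s, if anything falls off the work surface, if the arm or the gripper's body presses on something with over 40 N, if the wrist force passes 120 N, or if a joint passes its speed limit or range.

## Robot

A 6-joint arm with a two-finger parallel gripper is mounted at the origin on the work surface; the furniture and walls round the work are solid. World frame = base frame: x ahead of the robot, y to its left, z up, the work surface at z = 0. Lengths are in m, angles in rad, forces in N, time in s.
With the tool pointing down it reaches from about 0.225 to 0.875 m from the base axis. Payload 3.4 kg.
Tool frame: the origin (TCP) lies midway between the tips of the shut fingers; the grasp point (between the pads) lies 19 mm behind it (pinch_z is the distance from the TCP to the grasp point, in m); z points along the fingers, y is the line along which they close (so a half turn about z gives the same grasp; the last joint's range is limited). The gripper opens to 85 mm and grips with 20 to 120 N. Pads are 22 mm wide; open, the fingers measure 114 mm over their backs; the gripper's body (76 mm by 85 mm) begins 54 mm behind the grasp point. The pads swing forward as they close: fully open they stand 13 mm farther back than shut.
Start: joints at [-1.275, 0.276, 1.505, -0, 1.361, -0.121], TCP at [0.233, -0.526, 0.231] pointing down, gripper open.
Joint ranges: [-2.89, 2.89], [-0.75, 2.08], [0.22, 2.7], [-1.18, 4.32], [0.11, 2.71], [-2.7, 2.7]. Speed limits (rad/s): [2.57, 2.57, 3.14, 3.14, 3.14, 3.14].

## Interface

Orientations are given as a unit quaternion [w, x, y, z].
In Python, from rig import get_state, get_image, sign_off, pinch_z gives the robot as it stands.
- The arm moves only by the tool send_rows, never from a script. Its argument "steps" is one flat list of numbers, 5 for each row, row after row: the gripper's target within -1 to 1 (fully open at 1, half-way at 0, shut at -1), then the shift along the tool's x, y, z in cm, then the turn about the tool's z in degrees. In form: [gripper, x, y, z, roll, gripper, x, y, z, roll, ...]. A call has 1 to 12 rows; each row shifts and turns the commanded pose from where the row before left it, along the tool's axes as they then stand; what a row does not reach is not made up. A row lasts 1/10 s, in which the tool goes at most 50 mm and 8.59 degrees, less where a joint would pass 70% of its speed; a pose out of reach is approached as far as the arm can. A call is refused whole if a number of a shift passes 5 or a number of a turn 8.59, either way. A call with a gripper value outside its range is refused whole. The fingers move at their own pace and stop on an object; "newtons" is the grip in N (left out, the last holds). Time passes only in rows, so rows that do not move let the fingers close. It gives the time, the measured TCP pose, the force, the opening and the grip force at its end, in the units of the state.
- get_state(): the state, without advancing time (a new reading comes with each control period).
- get_image(name): name is "side" or "top" or "wrist"; returns a dict with "color" (384x512x3 uint8, red, green, blue), "mtx" (3x3 intrinsics, pixels), "k1" (the pictures are not rectified: a ray, as slopes to the right and down, at radius r is drawn at 1 + k1 r^2 times it, then the intrinsics apply), "T" (4x4, takes a point from camera to world coordinates); the wrist camera has in their place "mount" (4x4, takes a point from camera to tool coordinates, whose origin is the TCP and whose axes are the flange's). Camera axes: x right, y down, z forward; pixel columns grow to the right and rows downward; lengths in m; the calibration is good to about 2 mm. A picture is of the moment at which its call begins: read the wrist's pose just before it. There is no depth.
- sign_off(): hands the job in; it is judged then, once.
The state is a dict: "clock": time; "qpos": joint angles; "qd": joint speeds; "effort": joint torques, N m; "position": TCP position; "ee_rot": TCP orientation; "contact_force": force on the tool from outside, world axes, zero at the start; "moment": the same for the moment, N m; "width": finger opening in m; "gripper_force": force on a finger pad.
Only numpy, scipy, OpenCV 4.12 (cv2) and the standard library are available. Lean on these libraries where they do the work, as an engineer would, in place of code of your own. Each camera call takes 0.05 s, during which the arm holds its last target. There are 200 camera calls.

## Working session

There is one attempt and no reset: what is moved stays moved. The work goes in short steps, Python scripts to look and compute and a tool call to move; the robot and the scene stay as the last step left them, time stands still between calls to the robot, and variables do not carry over. Pictures are saved under pics/ and viewed, at most 10 in all, crops included, and the job is handed in when it is done.

Besides the shell and the picture viewer there is one more tool, called after ">>>" in YAML: its name, and indented under it one key for each argument. send_rows: Moves the arm, as the interface text tells. Its arguments: {"type":"object","properties":{"steps":{"type":"array"},"newtons":{"type":"number"}},"required":["steps"]}

```bash
mkdir -p pics; cat > h.py <<'E'
import numpy as np, cv2
from rig import get_state, get_image, sign_off, pinch_z
def ray(im,u,v):
    K=np.array(im["mtx"]);k=im["k1"]
    d=np.array([(u-K[0,2])/K[0,0],(v-K[1,2])/K[1,1]]);s=d.copy()
    for _ in range(20): s=d/(1+k*(s@s))
    T=np.array(im["T"]);return T[:3,3],T[:3,:3]@np.array([s[0],s[1],1])
def onz(im,u,v,z):
    o,d=ray(im,u,v);return o+d*(z-o[2])/d[2]
def tri(r1,r2):
    (o1,d1),(o2,d2)=r1,r2
    A=np.stack([d1,-d2],1);t=np.linalg.lstsq(A,o2-o1,rcond=None)[0]
    a,b=o1+d1*t[0],o2+d2*t[1];return (a+b)/2,np.linalg.norm(a-b)
def masks(c):
    h=cv2.cvtColor(c,cv2.COLOR_RGB2HSV)
    red=cv2.inRange(h,(0,140,60),(8,255,255))|cv2.inRange(h,(172,140,60),(180,255,255))
    yel=cv2.inRange(h,(22,140,100),(34,255,255))
    return red,yel
E
python3 - <<'E'
from h import *
s=get_state();print(s["clock"],s["position"],s["ee_rot"],s["width"])
ims=[]
for n in("top","side"):
    im=get_image(n);ims.append(im["color"][:,:,::-1])
    print(n,np.round(im["T"],3).tolist())
    for m in masks(im["color"]):
        k,l,st,c=cv2.connectedComponentsWithStats(m)
        for i in range(1,k):
            if st[i,4]>25: 
                r=cv2.minAreaRect(np.argwhere(l==i)[:,::-1].astype(np.float32));print(st[i],c[i].round(1),np.round(cv2.boxPoints(r),1).tolist())
        print('-')
    cv2.imwrite(f"pics/{n}0.png",ims[-1])
E
```

```text
0.0 [ 0.23261723 -0.52526346  0.23044108] [-9.00442748e-04  9.78361896e-01  2.06898966e-01 -8.04625311e-05] 0.08540494698281881
top [[-0.003, -0.986, 0.168, 0.471], [-1.0, 0.001, -0.01, 0.037], [0.01, -0.168, -0.986, 0.922], [0.0, 0.0, 0.0, 1.0]]
[236 185  43  13 297] [256.4 191.3] [[235.0, 190.8000030517578], [236.5, 183.6999969482422], [278.79998779296875, 192.1999969482422], [277.29998779296875, 199.3000030517578]]
-
[186 310  13  19  35] [193.2 318.4] [[186.0, 310.0], [188.8000030517578, 308.29998779296875], [199.8000030517578, 326.29998779296875], [197.0, 328.0]]
-
side [[0.922, -0.27, 0.279, 0.39], [-0.388, -0.622, 0.68, -0.567], [-0.01, -0.735, -0.678, 0.662], [0.0, 0.0, 0.0, 1.0]]
[303 160  26  18 171] [315.2 166.6] [[303.0, 160.0], [328.0, 160.0], [328.0, 177.0], [303.0, 177.0]]
[236 177  17  41 372] [244.5 196.7] [[234.5, 177.89999389648438], [243.6999969482422, 175.5], [254.5, 216.10000610351562], [245.3000030517578, 218.5]]
-
[185  20  16   7  80] [192.3  22.6] [[185.0, 20.0], [200.0, 20.0], [200.0, 26.0], [185.0, 26.0]]
[203  20  19   3  30] [212.6  20.7] [[203.0, 20.5], [220.89999389648438, 19.200000762939453], [221.10000610351562, 20.899999618530273], [203.10000610351562, 22.100000381469727]]
[ 88  80  23  12 181] [98.8 85.6] [[87.0999984741211, 82.5], [109.5, 78.80000305175781], [111.0999984741211, 88.5], [88.69999694824219, 92.19999694824219]]
[ 71 176  32  22 210] [ 86.6 187.5] [[69.5999984741211, 186.6999969482422], [93.5999984741211, 171.39999389648438], [103.30000305175781, 186.60000610351562], [79.19999694824219, 201.89999389648438]]
[242 221   8   6  34] [245.6 223.6] [[241.5, 223.5], [245.5, 219.5], [249.5, 223.5], [245.5, 227.5]]
-
```

View pics/top0.png

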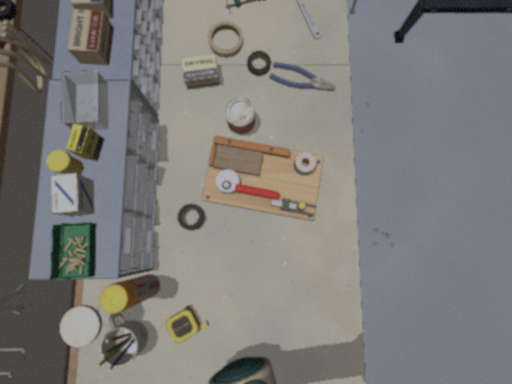

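View pics/side0.png

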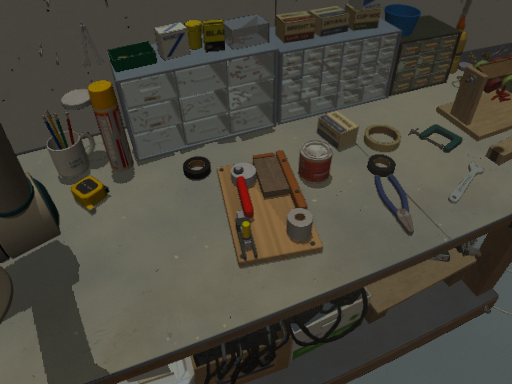

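The top view shows the jig with the handle running from about (228,181) to (278,196) and the bolt near (300,205). In the side view the yellow knob is near (246,229). I'll enlarge both.

```bash
python3 - <<'E'
from h import *
t=cv2.imread("pics/top0.png")[160:230,200:330];s=cv2.imread("pics/side0.png")[155:255,215:325]
a=cv2.resize(t,None,fx=5,fy=5,interpolation=cv2.INTER_CUBIC);b=cv2.resize(s,(275,250),interpolation=cv2.INTER_CUBIC)
o=np.zeros((600,650,3),np.uint8);o[:350]=a;o[350:600,:275]=b
cv2.imwrite("pics/crop0.png",o)
im={n:get_image(n) for n in("top","side")}
for n in im:
    h=cv2.cvtColor(im[n]["color"],cv2.COLOR_RGB2HSV)
    y=cv2.inRange(h,(22,110,70),(36,255,255)); 
    k,l,st,c=cv2.connectedComponentsWithStats(y)
    for i in range(1,k):
        if (n=="top" and 200<c[i][0]<330 and 160<c[i][1]<230) or (n=="side" and 215<c[i][0]<325 and 155<c[i][1]<255): print(n,st[i],c[i].round(1))
# handle ends
a=onz(im["top"],236,187,.05);b=onz(im["top"],278,196,.05);print(a,b,b-a)
print("end tri",tri(ray(im["top"],278,196),ray(im["side"],249,215)))
E
```

```text
top [298 203   6   6  30] [300.5 205.5]
side [242 221   8  17 113] [245.3 228.6]
[0.62071316 0.08121682 0.05      ] [ 0.5977599  -0.02386782  0.05      ] [-2.29532639e-02 -1.05084639e-01 -1.11022302e-16]
end tri (array([ 0.59904916, -0.02471152,  0.03557955]), np.float64(0.0016315427923186661))
```

View pics/crop0.png

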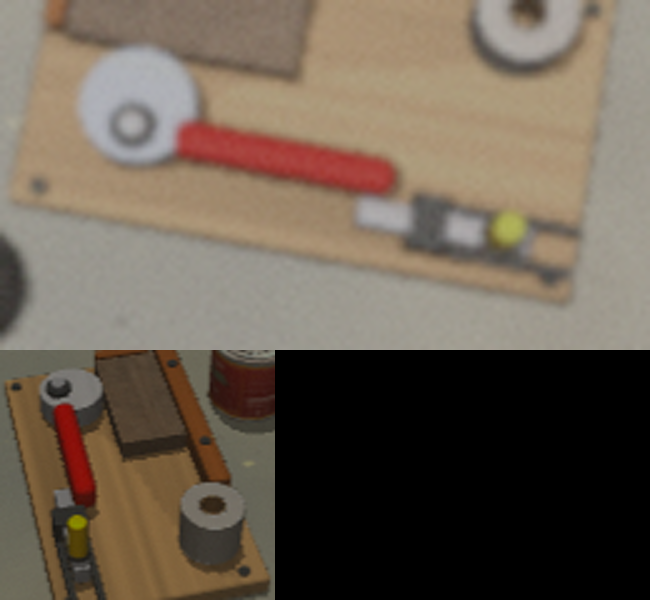

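```bash
python3 - <<'E'
from h import *
im={n:get_image(n) for n in("top","side")}
k,e=tri(ray(im["top"],301.4,205.6),ray(im["side"],246,223.5));print("knob",k,e, onz(im["top"],301.4,205.6,.078))
p,e=tri(ray(im["top"],226.2,184.3),ray(im["side"],238.8,170.5));print("pivot",p,e,onz(im["top"],226.2,184.3,.056))
h=onz(im["top"],279,195.2,.05);print("end",h)
p=onz(im["top"],226.2,184.3,.056)
d=(h-p)[:2];L=np.linalg.norm(d);print("L",L,"yaw",np.arctan2(d[0],-d[1]))
print("from knob: ",np.round((k-p)[:2],3))
s=get_state();x,q=np.array(s["position"]),s["ee_rot"]
from scipy.spatial.transform import Rotation as R
M=R.from_quat(np.r_[q[1:],q[0]]).as_matrix();print(M.round(3))
w=cv2.cvtColor(get_image("wrist")["color"],cv2.COLOR_RGB2BGR)
print("move tool cm", M.T@(np.r_[k[:2],.16]-x)*100)
E
```

```text
knob [ 0.57069375 -0.07829754  0.07622291] 0.00048730379925229056 [ 0.57024383 -0.07800378  0.078     ]
pivot [0.6272846  0.10634353 0.04607052] 0.002088114209763668 [0.62654029 0.10537171 0.056     ]
end [ 0.59977713 -0.02639581  0.05      ]
L 0.134457973564263 yaw -0.20038306636757863
from knob:  [-0.056 -0.184]
[[ 0.914  0.405 -0.   ]
 [ 0.405 -0.914  0.001]
 [ 0.    -0.001 -1.   ]]
move tool cm [ 49.01175149 -27.21818553   7.12179494]
```

>>> send_rows:
  steps: [1,4,-2.2,0,0,1,4,-2.2,0,0,1,4,-2.2,0,0,1,4,-2.2,0,0,1,4,-2.2,0,0,1,4,-2.2,0,0,1,4,-2.2,0,0,1,4,-2.2,0,0,1,4,-2.2,0,0,1,4,-2.2,0,0,1,4,-2.2,0,0,1,4,-2.2,0,0]

```text
clock: 1.55
position: [0.5657, -0.0884, 0.2314]
ee_rot: [0.0, 0.978, 0.207, 0.0]
contact_force: [0.8, -1.0, 0.2]
width: 0.0853
gripper_force: 0.0
```

>>> send_rows:
  steps: [0.2,0,0,1,7.1,0.2,0,0,1,7.1,0.2,0,0,1,7.1,0.2,0,0,1,7.1,0.2,0,0,1,7.0,0.2,0,0,0,0,0.2,0,0,0,0]

```text
clock: 2.25
position: [0.5649, -0.0901, 0.1814]
ee_rot: [0.0, 0.995, -0.099, -0.0]
contact_force: [0.3, 0.3, -0.3]
width: 0.0509
gripper_force: 0.0
```

```bash
cat >> h.py <<'E'
from scipy.spatial.transform import Rotation as R
def pose():
    s=get_state();q=s["ee_rot"];return np.array(s["position"]),R.from_quat(np.r_[q[1:],q[0]]).as_matrix(),s
def wrist():
    x,M,s=pose();im=get_image("wrist");T=np.eye(4);T[:3,:3]=M;T[:3,3]=x;im["T"]=T@np.array(im["mount"]);return im
E
python3 - <<'E'
from h import *
x,M,s=pose();print(s["clock"],x,M.round(3),s["width"],s["contact_force"])
print("to knob cm",M.T@(np.array([.5705,-.078,.056])-x)*100)
im=wrist();cv2.imwrite("pics/w1.png",im["color"][:,:,::-1])
y=masks(im["color"])[1]
k,l,st,c=cv2.connectedComponentsWithStats(y)
for i in range(1,k):
    if st[i,4]>50: print(st[i],c[i],onz(im,*c[i],.078))
E
```

```text
2.25 [ 0.56486231 -0.09011872  0.18138089] [[ 0.98  -0.197 -0.   ]
 [-0.197 -0.98  -0.   ]
 [-0.     0.    -1.   ]] 0.050874632895466246 [ 0.25199498  0.32403947 -0.26259109]
to knob cm [ 0.31470576 -1.30022953 12.53796243]
[232 173  19  26 322] [240.95341615 186.70807453] [ 0.57234372 -0.0795871   0.078     ]
```

View pics/w1.png

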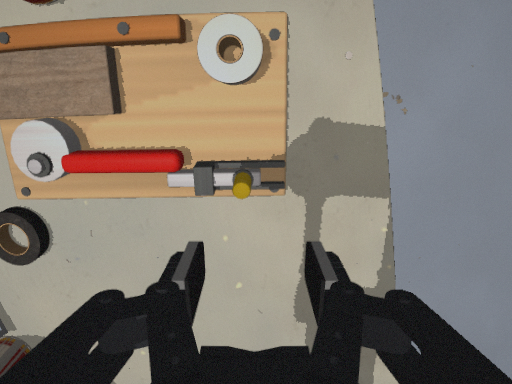

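The wrist view agrees with the other cameras: the knob top is at (243,178), the handle end at (184,161) and the jig is level in the picture, so the yaw is right. I'm going down to grip the knob.

>>> send_rows:
  steps: [0.2,0.4,-1.2,3,0,0.2,0,0,3,0,0.2,0,0,3,0,0.2,0,0,2,0,0.2,0,0,1.5,0,0.2,0,0,0,0,-1,0,0,0,0,-1,0,0,0,0,-1,0,0,0,0,-1,0,0,0,0,-1,0,0,0,0,-1,0,0,0,0]
  newtons: 25

```text
clock: 3.5
position: [0.5722, -0.0795, 0.0577]
ee_rot: [0.0, 0.995, -0.1, 0.001]
contact_force: [-0.5, 0.1, 6.3]
width: 0.0148
gripper_force: 25.8
```

>>> send_rows:
  steps: [-1,0,0.4,0,0,-1,0,0.4,0,0,-1,0,0.4,0,0,-1,0,0.4,0,0,-1,0,0.4,0,0,-1,0,0.3,0,0,-1,0,0,0,0,-1,0,0,0,0,-1,0,0,0,0]

```text
clock: 4.4
position: [0.5681, -0.1019, 0.0577]
ee_rot: [0.0, 0.995, -0.1, 0.002]
contact_force: [0.1, 0.4, 5.3]
width: 0.0144
gripper_force: 25.7
```

>>> send_rows:
  steps: [0,0,0,0,0,0,0,0,0,0,0,0,0,0,0,0,0,0,-3,0,0,0,0,-3,0,0,0,0,-4,0,0,0,0,0,0]

```text
clock: 5.1
position: [0.57, -0.1027, 0.1616]
ee_rot: [0.001, 0.995, -0.1, 0.005]
contact_force: [0.9, 0.3, -0.2]
width: 0.0429
gripper_force: 0.0
```

```bash
python3 - <<'E'
from h import *
x,M,s=pose();print(s["clock"],x,s["contact_force"])
im=wrist();cv2.imwrite("pics/w2.png",im["color"][:,:,::-1])
for m in masks(im["color"]):
    k,l,st,c=cv2.connectedComponentsWithStats(m)
    for i in range(1,k):
        if st[i,4]>100:
            b=cv2.boxPoints(cv2.minAreaRect(np.argwhere(l==i)[:,::-1].astype(np.float32)))
            print(st[i],c[i].round(1),[onz(im,*q,.05).round(4)[:2].tolist() for q in b])
# target: 25 mm to the offcut side of handle axis, 108 mm from pivot
p=np.array([.6265,.1054]);X=np.array([.98,-.199]);D=np.array([-.199,-.98])
t=p+108e-3*D+33e-3*X;print(t,"cm",M.T@(np.r_[t,.12]-x)*100)
E
```

```text
5.1 [ 0.56996359 -0.10265478  0.16156251] [ 0.89236373  0.3060707  -0.20689776]
[  39  163  129   26 2976] [103.9 175.7] [[0.6319, 0.0774], [0.6097, -0.0348], [0.589, -0.0291], [0.6111, 0.0861]]
[244 188  20  29 365] [253.6 203.6] [[0.5717, -0.0893], [0.5735, -0.1052], [0.5489, -0.1075], [0.5469, -0.0912]]
[ 0.637348 -0.007007] cm [  4.6489631  -10.72190899   4.19449556]
```

View pics/w2.png

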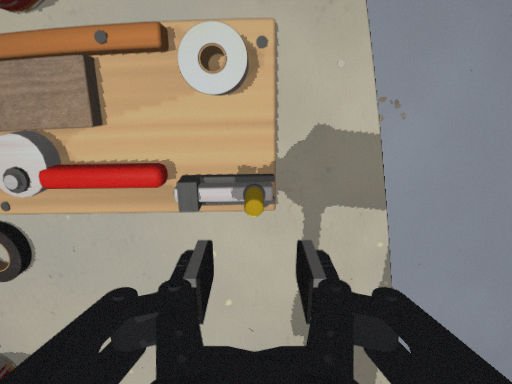

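The bolt nose at (176,195) is past the handle end at (168,176), so the handle is free to swing. Next I shut the fingers and move to the offcut side of the handle near its free end.

>>> send_rows:
  steps: [-1,1.1,-2.7,0,0,-1,1.2,-2.7,0,0,-1,1.2,-2.7,0,0,-1,1.2,-2.6,0,0,-1,0,0,2,0,-1,0,0,2,0,-1,0,0,0,0,-1,0,0,0,0]

```text
clock: 5.95
position: [0.633, -0.0062, 0.1149]
ee_rot: [0.0, 0.995, -0.1, -0.002]
contact_force: [1.1, 0.6, 0.7]
width: -0.0003
gripper_force: 0.0
```

```bash
python3 - <<'E'
from h import *
x,M,s=pose();print(s["clock"],x,s["width"],s["qpos"])
t=np.array([.637348,-.007007,.033]);print("cm",M.T@(t-x)*100)
im=wrist();cv2.imwrite("pics/w3.png",im["color"][:,:,::-1])
E
```

```text
5.95 [ 0.6330146  -0.00616466  0.11493146] -0.0003276994395961076 [-1.19524671e-01  4.43293258e-01  1.54569112e+00 -1.19431730e-04
  1.15573301e+00  1.65246400e+00]
cm [ 4.66873489e-01 -7.02078043e-03  8.19173375e+00]
```

View pics/w3.png

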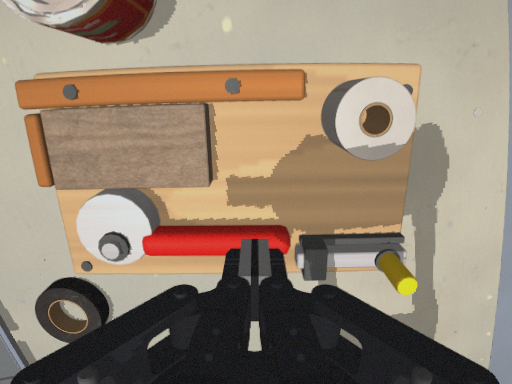

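The picture shows shut fingers above the area beside the handle's free end (290,240), and the board and spool are clear of them. I'm going down on the offcut side.

>>> send_rows:
  steps: [-1,0.5,0,1.2,0,-1,0,0,2,0,-1,0,0,2,0,-1,0,0,1.5,0,-1,0,0,1.5,0,-1,0,0,0,0]

```text
clock: 6.6
position: [0.6376, -0.0074, 0.0323]
ee_rot: [0.0, 0.995, -0.101, -0.002]
contact_force: [-0.9, -0.5, -0.2]
width: 0.0003
gripper_force: 0.0
```

>>> send_rows:
  steps: [-1,-0.6,0,0,0,-1,-0.6,0,0,0,-1,-1,0.1,0,0,-1,-0.9,0.1,0,0,-1,-1,0,0,0,-1,-1,-0.1,0,0,-1,-1,-0.2,0,0,-1,-1,-0.3,0,0,-1,-1,-0.4,0,0,-1,-1,-0.5,0,0]

```text
clock: 7.6
position: [0.5518, 0.0239, 0.0344]
ee_rot: [0.0, 0.995, -0.1, 0.0]
contact_force: [2.9, 0.2, 0.3]
width: -0.0003
gripper_force: 1.5
```

>>> send_rows:
  steps: [-1,-0.9,-0.6,0,0,-1,-0.9,-0.7,0,0,-1,-0.8,-0.8,0,0,-1,-0.7,-0.9,0,0,-1,-0.6,-1,0,0,-1,-0.5,-1,0,0,-1,-0.3,-0.9,0,0,-1,-0.2,-0.8,0,0,-1,0,0,0,0]

```text
clock: 8.5
position: [0.5166, 0.1006, 0.0339]
ee_rot: [-0.0, 0.995, -0.1, -0.001]
contact_force: [0.6, 0.1, -0.2]
width: -0.0003
gripper_force: 0.0
```

```bash
cat > ang.py <<'E'
from h import *
x,M,s=pose();print(s["clock"],x,s["contact_force"])
p=np.array([.6265,.1054])
for n in("top","side"):
    im=get_image(n);m=masks(im["color"])[0]
    if n=="side": m[:,285:]=0
    pts=np.argwhere(m)[:,::-1];pts=pts[(pts[:,1]>120)]
    w=np.array([onz(im,*q,.05)[:2] for q in pts]);d=np.array(cv2.fitLine(w.astype(np.float32),cv2.DIST_HUBER,0,.001,.001)).ravel()
    far=w[np.argmax(np.linalg.norm(w-p,axis=1))];v=d[:2]*np.sign(d[:2]@(far-p))
    print(n,len(pts),"far",far,"angle",-0.20-np.pi/2-np.arctan2(v[1],v[0]))
import sys
cv2.imwrite(sys.argv[1],cv2.resize(get_image("side")["color"][130:270,170:340,::-1],None,fx=4,fy=4))
E
python3 ang.py pics/s4.png
```

```text
8.5 [0.51658299 0.10056532 0.03394279] [ 0.55995121  0.09769464 -0.24649855]
top 4 far [0.37973624 0.31458641] angle -3.640296401405471
side 425 far [0.26308137 0.44297766] angle -4.10218211205264
```

View pics/s4.png

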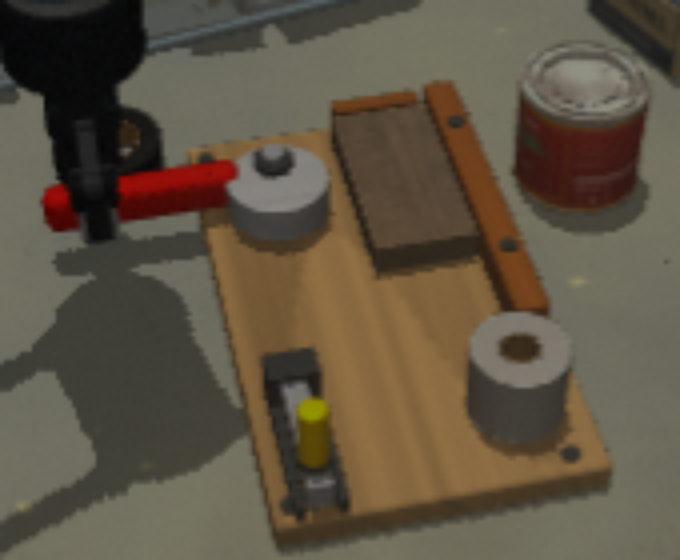

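The handle now stands towards the robot at (50,200) to (235,180), and the bolt is still back. I'll nudge it to the stop.

>>> send_rows:
  steps: [-1,0,-0.2,0,0,-1,0,-0.1,0,0,-1,0,0,0,0]

```text
clock: 8.95
position: [0.5174, 0.1011, 0.034]
ee_rot: [0.001, 0.995, -0.1, -0.001]
contact_force: [-0.9, -4.6, -0.4]
width: -0.0001
gripper_force: 2.3
```

The tool barely moved and met 4.6 N, so the handle is at its stop. Backing off.

>>> send_rows:
  steps: [-1,0,1.5,0,0,-1,0,1.5,0,0,-1,0,0.5,-3,0,-1,0,0,-4,0,-1,0,0,-4,0,-1,0,2,-4,0,-1,0,4,0,0,-1,0,4,0,0,-1,0,4,0,0,-1,0,0,0,0,-1,0,0,0,0]

```text
clock: 10.05
position: [0.4829, -0.0705, 0.1844]
ee_rot: [-0.0, 0.995, -0.102, 0.0]
contact_force: [-0.4, 0.3, -0.7]
width: -0.0003
gripper_force: 0.0
```

```bash
python3 - <<'E'
from h import *
x,M,s=pose();print(s["clock"],x,s["contact_force"],np.abs(s["qd"]).max())
im=get_image("top");c=cv2.resize(im["color"][130:260,170:340,::-1],None,fx=4,fy=4,interpolation=cv2.INTER_CUBIC);cv2.imwrite("pics/t5.png",c)
E
```

```text
10.05 [ 0.48290541 -0.0705305   0.18437762] [-0.43884696  0.32094137 -0.66323771] 0.041039032014785995
```

View pics/t5.png

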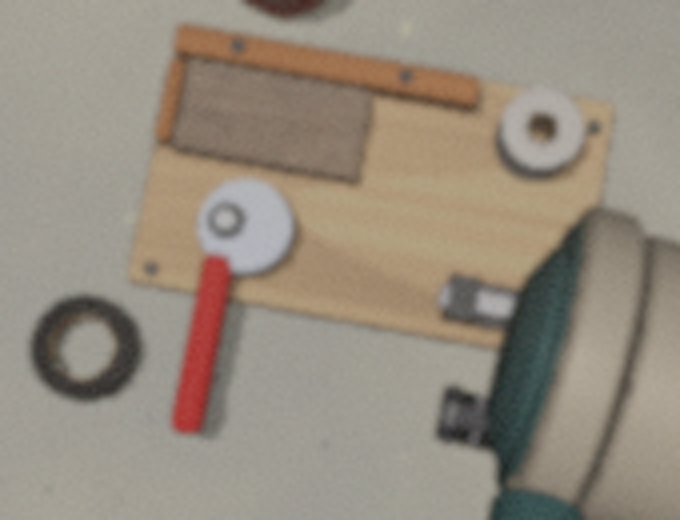

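The handle points along the jig's -x, from (215,258) to (187,430). It is fully open, the bolt nose is back in the keeper at (445,297), and the offcut, tape and spool are in place.

```bash
python3 -c "
from rig import sign_off
print(sign_off())"
```

```text
the job is handed in; nothing more can be done
None
```

The safety bolt is back, the handle is open against its stop, and the offcut, tape and spool look undisturbed in the last picture; I handed the job in at about 10 s, but no verdict came back.

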